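# Put the dismantled flow-rig parts back on their outlines

### The job

The flow rig has been taken apart: put each of the four parts (square flange, round flange, three-way valve, piece of framing profile) on the black mat whose white outline matches it, lying flat within the outline and turned as the outline is, with the valve's branch on the outline's side arm. Let go of them all, and do not knock over or shift the glass beaker.

Things in the scene. Friction and masses are not known exactly. Their poses are not given: they have to be found in the camera images.
- square_flange_mid (a point): pipe flange of bare aluminium: a square base plate 60 x 60 x 10 mm with an upright tube stub 30 mm in diameter on its centre, from 10 to 50 mm above the underside. This point is at its centre, half-way up (25 mm above the underside); z is up, x and y run along the plate's sides. About 0.2 kg. Loose
- round_flange_mid (a point): pipe flange of bare steel: a round base disc 66 mm in diameter and 10 mm thick with an upright tube stub 30 mm in diameter on its centre, from 10 to 50 mm above the underside. This point is at its centre, half-way up (25 mm above the underside); z is up. About 0.25 kg. Loose
- tee_valve_mid (a point): three-way steel valve lying flat: a straight run 70 mm long along its x (collars 32 mm in diameter), a side branch along its +y that ends 38 mm from the centre, all 32 mm high, and on top a fixed black bar grip 36 mm long along x, 20 mm wide along y, from 34 to 60 mm above the underside. This point is on the upright centre line where run and branch meet, half-way up (30 mm above the underside); z is up. About 0.22 kg. Loose
- tee_branch (a point): the open end of the valve's side branch, on the branch's axis, 38 mm along +y from the valve's centre line and 16 mm above its underside
- profile_piece_mid (a point): offcut of slotted aluminium framing profile lying flat: a bar 72 mm long (x) by 40 mm wide (y) by 40 mm high, with a groove along each long side. This point is its centre, 20 mm above its underside; z is up. About 0.16 kg. Loose
- pad_square: a fixed black rubber mat 100 x 100 mm, 3 mm thick, lying on the bench, with a white inlaid silhouette flush with its top, a square of 68 mm. Origin: centre of the mat's underside at bench height, which is also the centre of the square; x and y run along the square's sides; z is up
- pad_round: a fixed black rubber mat 100 x 100 mm, 3 mm thick, lying on the bench, with a white inlaid silhouette flush with its top, a disc 74 mm in diameter. Origin: centre of the mat's underside at bench height, which is also the centre of the disc; z is up
- pad_tee: a fixed black rubber mat 100 x 100 mm, 3 mm thick, lying on the bench, with a white inlaid silhouette flush with its top, a T: a bar 78 mm long (x) and 38 mm wide, with a side arm 38 mm wide along +y that ends 43 mm from the origin. Origin: centre of the mat's underside at bench height, where the centre lines of bar and arm meet, so the valve's centre line belongs there with its branch along +y; z is up
- pad_profile: a fixed black rubber mat 100 x 100 mm, 3 mm thick, lying on the bench, with a white inlaid silhouette flush with its top, a rectangle 80 mm long (x) by 48 mm wide (y). Origin: centre of the mat's underside at bench height, which is also the centre of the rectangle; z is up
- beaker: open glass beaker, 72 mm in diameter and 90 mm high, standing at the left edge of the work; a bystander. Origin: centre of its underside
There are look-alikes about, which are no part of the job. What is shaped like the part that bears round_flange_mid but green is not meant.

How it is judged:
At the end, for the whole second after the job is handed in: Each part rests flat and still on its own mat, its centre within 12 mm (seen from above) of the outline's centre; the square flange, valve and profile piece are turned to within 0.25 rad of their outlines (square flange: any quarter turn; profile: either way round; valve: branch on the side arm) (horizontal distance between square_flange_mid and pad_square below 0.012 m and angle between each of square_flange_mid, round_flange_mid, tee_valve_mid, profile_piece_mid's own z axis and vertical below 0.12 rad and z of square_flange_mid in the frame of pad_square between 0.024 and 0.033 m and linear speed of each of square_flange, round_flange, tee_valve, profile_piece below 0.02 m/s and (angle between the x axis of square_flange_mid and the x axis of pad_square, either way round below 0.25 rad or angle between the x axis of square_flange_mid and the y axis of pad_square, either way round below 0.25 rad) and horizontal distance between round_flange_mid and pad_round below 0.012 m and z of round_flange_mid in the frame of pad_round between 0.024 and 0.033 m and horizontal distance between tee_valve_mid and pad_tee below 0.012 m and z of tee_valve_mid in the frame of pad_tee between 0.029 and 0.038 m and angle between the x axis of tee_valve_mid and the x axis of pad_tee, either way round below 0.25 rad and horizontal distance between profile_piece_mid and pad_profile below 0.012 m and z of profile_piece_mid in the frame of pad_profile between 0.019 and 0.028 m and angle between the x axis of profile_piece_mid and the x axis of pad_profile, either way round below 0.25 rad and y of tee_branch in the frame of pad_tee above 0.02 m); the robot touches nothing.
It fails at once if the glass beaker is shifted by more than 20 mm or tipped (distance of beaker from where it was at the start of the episode above 0.02 m or angle between beaker's own z axis and vertical above 0.3 rad).
It also fails if it takes over 120 s, if anything falls off the work surface, if the arm or the gripper's body presses on something with over 40 N, if the wrist force passes 120 N, or if a joint passes its speed limit or range.

### The arm

A 6-joint arm with a two-finger parallel gripper is mounted at the origin on the work surface. World frame = base frame: x ahead of the robot, y to its left, z up, the work surface at z = 0. Lengths are in m, angles in rad, forces in N, time in s.
With the tool pointing down it reaches from about 0.375 to 0.9 m from the base axis. Payload 3.1 kg.
Tool frame: the origin (TCP) lies between the finger pads; the fingertips stand 11 mm ahead of it and the grasp point (between the pads) lies 8 mm behind it; z points along the fingers, y is the direction in which the jaws open and shut (so a half turn about z gives the same grasp; the last joint's range is limited). The gripper opens to 85 mm and grips with 20 to 120 N. Pads are 22 mm wide; open, the fingers measure 114 mm over their backs; the gripper's body (76 mm by 85 mm) begins 54 mm behind the grasp point. The pads swing forward as they close: fully open they stand 13 mm farther back than shut.
Start: joints at [-1.397, 0.527, 1.433, -0, 1.181, -0.178], TCP at [0.216, -0.586, 0.242] pointing down, gripper open.
Joint ranges: [-3.08, 3.08], [-0.75, 2.2], [0.22, 2.44], [-1.43, 4.57], [0, 2.65], [-2.85, 2.85]. Speed limits (rad/s): [2.79, 2.79, 3.14, 3.14, 3.14, 3.14].

### API

Orientations are given as a unit quaternion [x, y, z, w].
In Python, from station import manip gives the robot as it stands. The module is installed in compiled form; this text tells all that it offers.
- The arm moves only by the tool arm_command, never from a script. Its argument "rows" is a list of rows, each a list of 3 entries, a list of its own where there are three numbers: the shift along the world's x, y, z in mm, then the turn about the world's z in rad, then the closure, from -1 (fully open) to 1 (shut), so that 0 is half open. A call has 1 to 12 rows; each row shifts and turns the commanded pose from where the row before left it; what a row does not reach is not made up. A row lasts 1/8 s, in which the tool goes at most 62.5 mm and 10.7 degrees, less where a joint would pass 70% of its speed; a pose out of reach is approached as far as the arm can. A call with a gripper value outside its range is refused whole. The fingers move at their own pace and stop on an object; "squeeze" is the grip in N (left out, the last holds). Time passes only in rows, so rows that do not move let the fingers close. It gives the time, the measured TCP pose, the force and the opening at its end, in the units of the state.
- manip.sense(): the state, without advancing time (a new reading comes with each control period).
- manip.snapshot(name): name is "scene" or "top"; returns the picture (420x560x3 uint8, blue, green, red); there is no depth.
- manip.get_calibration(name): a dict with "fovy" (degrees; the focal length in pixels is half the picture's height over the tangent of half this angle, whatever the lens; pixels are square), "cx", "cy" (the principal point, pixels), "R" (3x3) and "t" (3): a world point X has camera coordinates R X + t. Camera axes: x right, y down, z forward; pixel columns grow to the right and rows downward; lengths in m; the calibration is good to about 2 mm. A picture is of the moment at which its call begins. get_calibration takes no time and is no camera call.
- manip.sign_off(): hands the job in, once; it reports no verdict.
The state is a dict: "t": time; "q": joint angles; "qd": joint speeds; "tau": joint torques, N m; "tcp_pos": TCP position; "tool_rot": TCP orientation; "force": force on the tool from outside, world axes, zero at the start; "ft_torque": the same for the moment, N m; "finger_gap": opening from 0.0 (shut) to 1.0 (fully open).
Only numpy, scipy, OpenCV 4.12 (cv2) and the standard library are available. Lean on these libraries where they do the work, as an engineer would, in place of code of your own. Each camera call takes 0.05 s, during which the arm holds its last target.

## Working session

There is one attempt and no reset: what is moved stays moved. The work goes in short steps, Python scripts to look and compute and a tool call to move; the robot and the scene stay as the last step left them, time stands still between calls to the robot, and variables do not carry over. Pictures are saved under pics/ and viewed, and the job is handed in when it is done.

Besides the shell and the picture viewer there is one more tool, called after "Request:" by a JSON object that holds its "fn" and its "kwargs". arm_command: Moves the arm, as the interface text tells. Its arguments: {"type":"object","properties":{"rows":{"type":"array","items":{"type":"array"}},"squeeze":{"type":"number"}},"required":["rows"]}

```bash
mkdir -p pics; python3 - <<'E'
from station import manip
import cv2
for n in("scene","top"):
    cv2.imwrite(f"pics/{n}0.png",manip.snapshot(n)); c=manip.get_calibration(n); print(n,c)
s=manip.sense();print(s)
E
```

```text
scene {'fovy': 57.39399766486728, 'cx': 285.76454957313075, 'cy': 212.49124899358563, 'R': array([[ 0.18379109,  0.98296454,  0.00124328],
       [ 0.78767345, -0.14651938, -0.59841675],
       [-0.58804028,  0.11096296, -0.80118403]]), 't': array([-0.16534552, -0.33651825,  1.22192716])}
top {'fovy': 46.312949438355886, 'cx': 272.87705340129986, 'cy': 215.78754811695137, 'R': array([[-0.01470482, -0.99979943,  0.0135964 ],
       [-0.99794574,  0.01382686, -0.06255495],
       [ 0.06235441, -0.01448833, -0.9979489 ]]), 't': array([0.09182874, 0.47468371, 1.38370606])}
{'t': 0.1, 'q': array([-1.39651028e+00,  5.28394641e-01,  1.43377814e+00, -1.52302536e-05,
        1.18140463e+00, -1.78558413e-01]), 'qd': array([ 0.00039614, -0.00176754, -0.00311419, -0.00022881,  0.00174284,
       -0.00026595]), 'tau': array([-3.44896571e-04, -4.43304563e+01, -1.78586948e+01, -2.93777084e-04,
        3.93979790e-03,  4.56061812e-06]), 'tcp_pos': array([ 0.21585946, -0.58587307,  0.24141702]), 'tool_rot': array([ 9.84476928e-01,  1.75511233e-01, -4.92226036e-06, -9.92395162e-04]), 'force': array([-0.86168058, -0.59778038, -0.13218615]), 'ft_torque': array([-0.0059268 ,  0.00998456,  0.02607689]), 'finger_gap': 1.0009781778130582}
```

View pics/scene0.png

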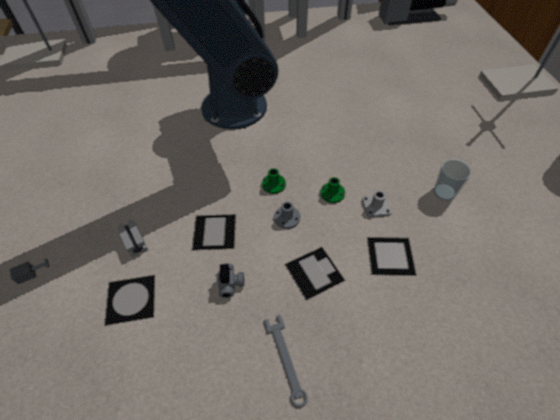

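View pics/top0.png

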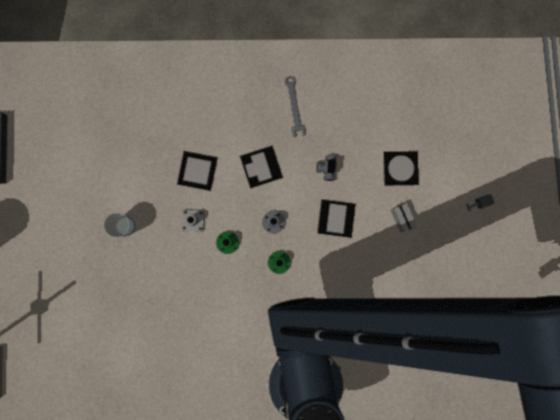

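In the top view:
- **Square flange:** the grey one at (193,220).
- **Round flange:** the grey one at (274,222). The green ones at (228,242) and (280,262) are look-alikes.
- **Valve and profile:** the valve is at (328,167) and the profile at (404,215).
- **Ignored:** the wrench at (294,105) and the black tool at (481,202).

The mats are square (198,170), T (261,167), round (401,168) and profile (337,218). The beaker is at (120,225). Next I'll take close crops.

```bash
python3 - <<'E'
import cv2
t=cv2.imread("pics/top0.png");s=cv2.imread("pics/scene0.png")
cv2.imwrite("pics/tc1.png",cv2.resize(t[140:280,160:300],None,fx=4.2,fy=4.2,interpolation=cv2.INTER_CUBIC))
cv2.imwrite("pics/tc2.png",cv2.resize(t[140:250,295:425],None,fx=5,fy=5,interpolation=cv2.INTER_CUBIC))
cv2.imwrite("pics/sc1.png",cv2.resize(s[160:310,250:430],None,fx=4,fy=4,interpolation=cv2.INTER_CUBIC))
cv2.imwrite("pics/sc2.png",cv2.resize(s[200:330,95:255],None,fx=4.5,fy=4.5,interpolation=cv2.INTER_CUBIC))
E
```

```text
(no output)
```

View pics/tc1.png

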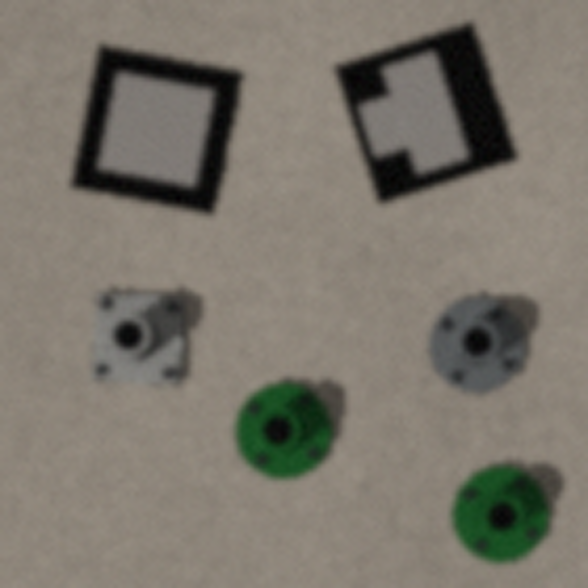

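View pics/tc2.png

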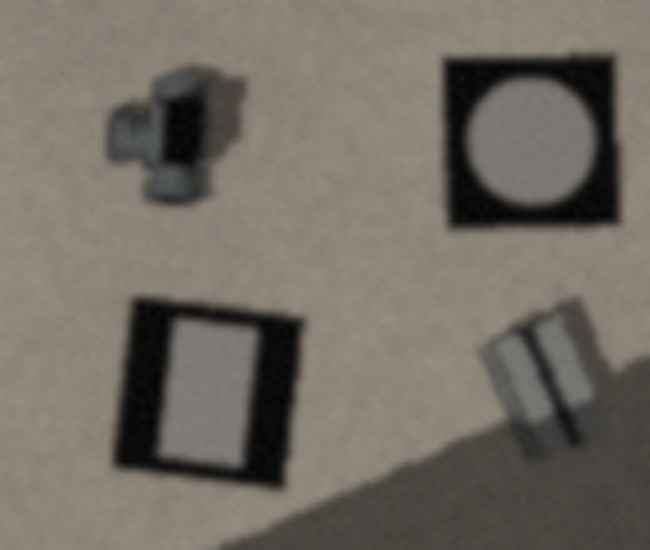

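View pics/sc1.png

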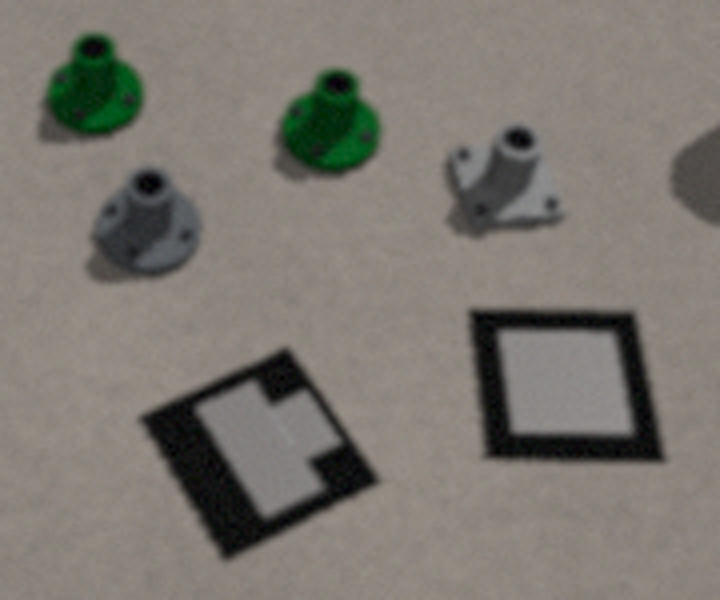

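View pics/sc2.png

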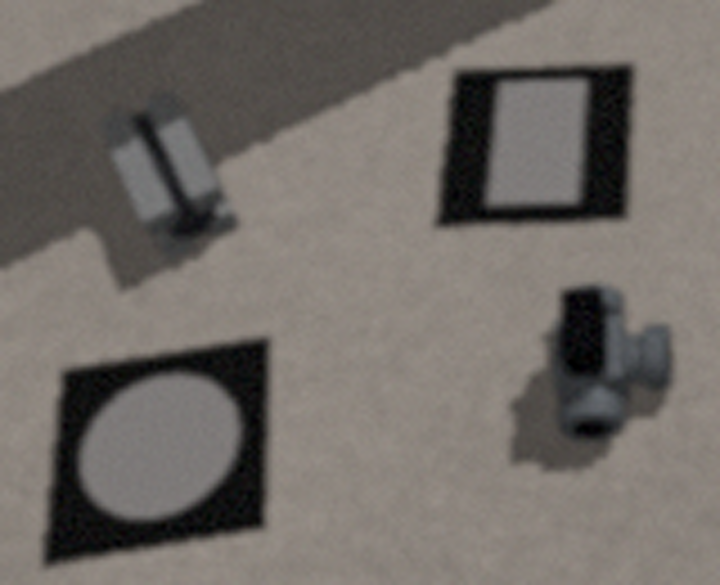

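The crops confirm it: the bare grey round flange and the square flange each stand upright, the valve's branch points image-left (+y), and the profile is half in shadow. Next I'll measure them.

```bash
cat > h.py <<'E'
import numpy as np,cv2
from station import manip
C={n:manip.get_calibration(n) for n in("top","scene")}
def ray(n,p):
    c=C[n];f=210/np.tan(np.radians(c["fovy"])/2)
    d=c["R"].T@np.array([(p[0]-c["cx"])/f,(p[1]-c["cy"])/f,1]);return -c["R"].T@c["t"],d
def plane(n,p,z):
    o,d=ray(n,p);return (o+d*(z-o[2])/d[2])
def tri(a,b):
    (o1,d1),(o2,d2)=ray("top",a),ray("scene",b)
    s=np.linalg.lstsq(np.c_[d1,-d2],o2-o1,rcond=None)[0]
    return (o1+d1*s[0]+o2+d2*s[1])/2
def pads(n,im):
    m=(im.max(2)<45).astype(np.uint8)*255
    out=[]
    for c in cv2.findContours(m,cv2.RETR_EXTERNAL,cv2.CHAIN_APPROX_NONE)[0]:
        if 600<cv2.contourArea(cv2.convexHull(c))<2500:
            P=np.array([plane(n,q[0],.003)[:2]*1000 for q in c],np.float32)
            r=cv2.minAreaRect(P)
            if 80<min(r[1]) and max(r[1])<120: out.append((r,c.reshape(-1,2).mean(0)))
    return out
E
python3 - <<'E'
from h import *
for n in C:
    print(n)
    for r,c in pads(n,cv2.imread(f"pics/{n}0.png")): print(np.round(c),np.round(r[0],1),np.round(r[1],1),round(r[2],1))
k=lambda o,s,p:(np.array(p)+.5)/s-.5+o
t1=lambda x,y:k((160,140),4.2,(x,y));t2=lambda x,y:k((295,140),5,(x,y))
s1=lambda x,y:k((250,160),4,(x,y));s2=lambda x,y:k((95,200),4.5,(x,y))
def show(l,a,b,z):
    print(l,np.round(1000*plane("top",a,z)),np.round(1000*plane("scene",b,z)),np.round(1000*tri(a,b)))
show("sq",t1(128,335),s1(519,138),.05)
show("rd",t1(477,342),s1(150,183),.05)
print("rd disc",1000*plane("top",t1(479,343),.01))
q=[1000*plane("top",t1(*p),.01) for p in[(97,290),(187,292),(187,384),(95,382)]];print("sq corners",np.round(q),np.mean(q,0), [np.degrees(np.arctan2(*(q[(i+1)%4]-q[i])[1::-1])) for i in range(4)])
show("grip",t2(183,129),s2(584,330),.06)
print("collars",*[1000*plane("top",t2(*p),.03) for p in[(183,78),(173,192),(110,132)]])
show("prA",t2(527,326),s2(195,215),.04);show("prB",t2(576,444),s2(142,117),.04)
E
```

```text
top
[336. 218.] [467.8 -96.7] [95.3 95.6] 81.6
[401. 168.] [ 610.3 -287.2] [95.7 93.5] 89.3
[197. 170.] [610.7 301.8] [96.1 95.8] 78.4
[261. 166.] [619.9 117. ] [95.1 95.8] 17.4
scene
[130. 300.] [ 612.5 -287.4] [96.5 95.8] 0.1
[313. 273.] [621.5 116.6] [95.7 96.2] 17.2
[390. 256.] [612.7 301.6] [95.6 96.5] 77.7
[214. 232.] [469.5 -96.9] [94.9 96.8] 81.9
sq [467. 315.  50.] [467. 315.  50.] [467. 315.  51.]
rd [459.  85.  50.] [459.  86.  50.] [459.  85.  50.]
rd disc [460.46008606  82.95691305  10.        ]
sq corners [[500. 342.  10.]
 [498. 281.  10.]
 [435. 281.  10.]
 [438. 343.  10.]] [467.78269108 311.75136886  10.        ] [np.float64(-92.0619148954802), np.float64(179.65823622537815), np.float64(87.9345287987228), np.float64(-1.424968732352584)]
grip [611. -78.  60.] [619. -78.  60.] [613. -79.  49.]
collars [645.14818585 -82.99517926  30.        ] [580.00460455 -75.87490825  30.        ] [614.72551911 -40.82920254  30.        ]
prA [ 500. -272.   40.] [ 508. -265.   40.] [ 501. -271.   30.]
prB [ 434. -298.   40.] [ 442. -294.   40.] [ 434. -299.   30.]
```

Request:
{"fn": "arm_command", "kwargs": {"rows": [[[33,42,-6],-0.04,-1],[[33,42,-6],-0.04,-1],[[33,42,-6],-0.04,-1],[[33,42,-6],-0.04,-1],[[33,42,-6],-0.04,-1],[[33,42,-6],-0.04,-1],[[33,42,-6],-0.04,-1],[[33,42,-6],-0.04,-1],[[33,42,-6],-0.04,-1],[[33,42,-6],-0.04,-1],[[33,42,-6],-0.04,-1],[[33,42,-6],0,-1]], "squeeze": 40}}

```text
t: 1.6
tcp_pos: [0.6127, -0.0809, 0.1697]
tool_rot: [0.999, -0.044, -0.0, -0.0]
force: [0.8, -0.5, -0.7]
finger_gap: 1.0
```

```bash
cat >> h.py <<'E'
def st():
    s=manip.sense();x,y,z,w=s["tool_rot"];a=2*np.arctan2(y,x)
    print("t",round(s["t"],2),"tcp",np.round(s["tcp_pos"]*1000,1),"jaw deg",round(np.degrees(a)-90,1),"F",np.round(s["force"],1),"gap",round(s["finger_gap"],3),"q6",round(s["q"][5],2))
def snap(tag,crops):
    for n in {c[0] for c in crops}:
        im=manip.snapshot(n);cv2.imwrite(f"pics/{n}_{tag}.png",im)
        for i,(m,x,y,w,hh,s) in enumerate(crops):
            if m==n: cv2.imwrite(f"pics/{tag}_{i}.png",cv2.resize(im[y:y+hh,x:x+w],None,fx=s,fy=s,interpolation=cv2.INTER_CUBIC))
E
python3 - <<'E'
from h import *
snap("p1",[("top",360,170,80,80,7),("scene",100,200,80,80,7)]);st()
E
```

```text
t 1.7 tcp [614.1 -78.  169.2] jaw deg -94.7 F [-0.9 -0.7  1.4] gap 1.001 q6 1.34
```

View pics/p1_0.png

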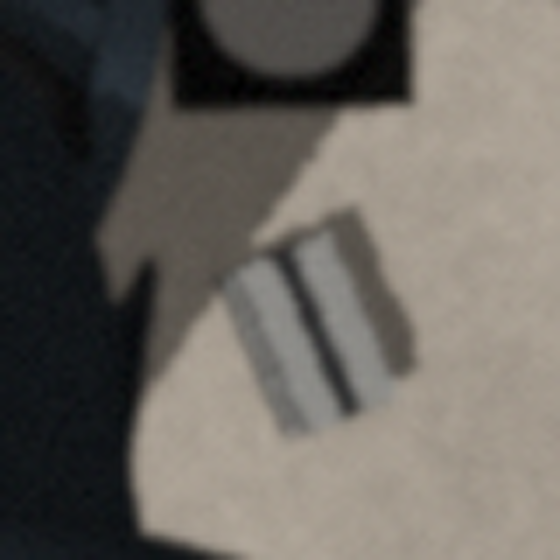

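View pics/p1_1.png

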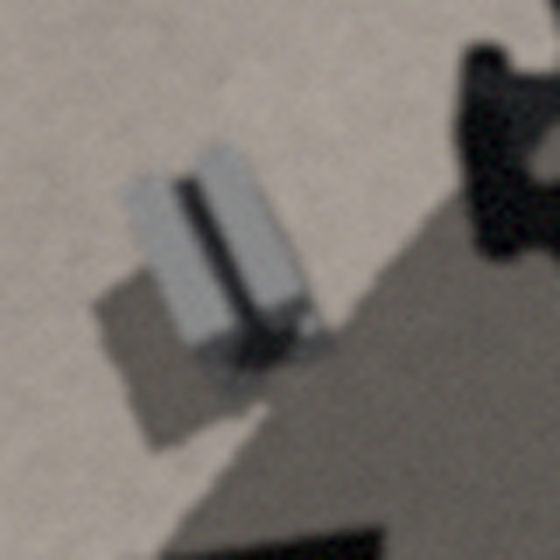

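The profile is now fully lit: the slot runs (285,252)–(348,412) in the top crop. Now down onto the valve grip.

Request:
{"fn": "arm_command", "kwargs": {"rows": [[[0,-1,-40],0,-1],[[0,0,-40],0,-1],[[0,0,-25],0,-1],[[0,0,-15],0,-1],[[0,0,0],0,-1],[[0,0,0],0,1],[[0,0,0],0,1],[[0,0,0],0,1],[[0,0,0],0,1],[[0,0,0],0,1],[[0,0,0],0,1],[[0,0,0],0,1]], "squeeze": 40}}

```text
t: 3.2
tcp_pos: [0.6123, -0.0834, 0.0509]
tool_rot: [0.999, -0.044, 0.0, -0.0]
force: [-0.7, 1.5, 5.8]
finger_gap: 0.221
```

```bash
python3 - <<'E'
from h import *
st()
k=lambda o,s,p:(np.array(p)+.5)/s-.5+o
for t,s in[((285,252),(245,318)),((348,412),(187,180))]:
    a=k((360,170),7,t);b=k((100,200),7,s)
    print(np.round(1000*plane("top",a,.04)),np.round(1000*plane("scene",b,.04)),np.round(1000*tri(a,b)))
snap("v1",[("scene",180,220,120,100,5)])
E
```

```text
t 3.2 tcp [612.3 -83.4  50.9] jaw deg -95.0 F [-0.7  1.5  5.8] gap 0.221 q6 1.34
[ 498. -273.   40.] [ 500. -272.   40.] [ 498. -273.   37.]
[ 434. -296.   40.] [ 441. -294.   40.] [ 434. -298.   31.]
```

View pics/v1_0.png

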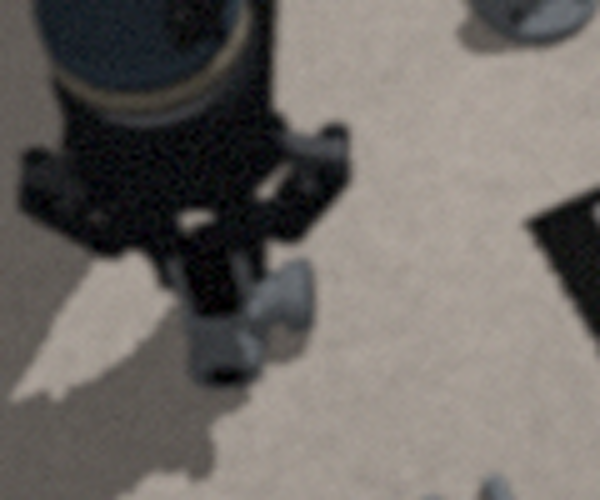

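Request:
{"fn": "arm_command", "kwargs": {"rows": [[[0,0,30],0,1],[[0,0,20],0,1],[[1,25,0],0.05,1],[[1,25,0],0.05,1],[[1,25,0],0.05,1],[[1,25,0],0.05,1],[[1,25,0],0.05,1],[[1,25,0],0.05,1],[[1,25,0],0.05,1],[[1,25,0],0.04,1],[[0,0,0],0,1],[[0,0,0],0,1]]}}

```text
t: 4.75
tcp_pos: [0.6195, 0.116, 0.0996]
tool_rot: [0.989, 0.151, -0.001, 0.0]
force: [0.1, -0.0, -1.7]
finger_gap: 0.222
```

```bash
python3 - <<'E'
from h import *
st()
snap("v2",[("scene",250,180,140,130,5)])
E
```

```text
t 4.75 tcp [619.5 116.   99.6] jaw deg -72.7 F [ 0.1 -0.  -1.7] gap 0.222 q6 1.28
```

View pics/v2_0.png

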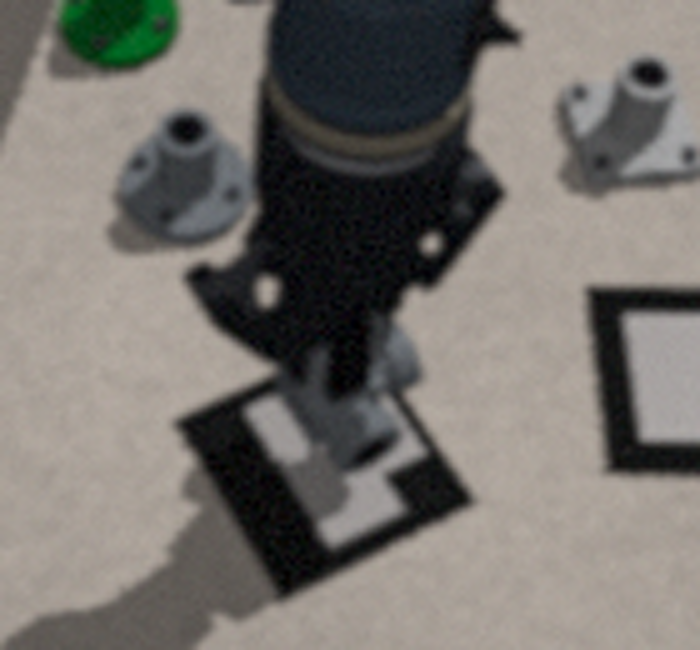

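The valve is held level, with its branch over the side arm. Next I'll lower it and release.

Request:
{"fn": "arm_command", "kwargs": {"rows": [[[1,1,-25],0,1],[[0,0,-14],0,1],[[0,0,-5],0,1],[[0,0,-1],0,1],[[0,0,0],0,1],[[0,0,0],0,0.3],[[0,0,0],0,-0.2],[[0,0,0],0,-0.4],[[0,0,15],0,-0.4],[[0,0,45],0,-1],[[0,0,40],0,-1],[[0,0,0],0,-1]]}}

```text
t: 6.3
tcp_pos: [0.6239, 0.1177, 0.1604]
tool_rot: [0.989, 0.151, 0.005, 0.001]
force: [-0.2, 0.4, -0.6]
finger_gap: 0.997
```

```bash
python3 - <<'E'
from h import *
st()
E
```

```text
t 6.3 tcp [623.9 117.7 160.4] jaw deg -72.6 F [-0.2  0.4 -0.6] gap 0.997 q6 1.28
```

Request:
{"fn": "arm_command", "kwargs": {"rows": [[[-41,-8,0],0,-1],[[-41,-8,0],0,-1],[[-41,-8,0],0,-1],[[-41,-9,0],0,-1],[[0,0,-40],0,-1],[[0,0,-40],0,-1],[[0,0,-30],0,-1],[[0,0,-12],0,-1],[[0,0,0],0,-1],[[0,0,0],0,-1]]}}

```text
t: 7.55
tcp_pos: [0.4576, 0.0845, 0.0341]
tool_rot: [0.989, 0.151, 0.001, 0.0]
force: [0.2, 0.6, 0.5]
finger_gap: 1.002
```

```bash
python3 - <<'E'
from h import *
st()
snap("r1",[("scene",240,150,120,110,5),("scene",250,220,140,90,5)])
E
```

```text
t 7.55 tcp [457.6  84.5  34.1] jaw deg -72.6 F [0.2 0.6 0.5] gap 1.002 q6 1.21
```

View pics/r1_0.png

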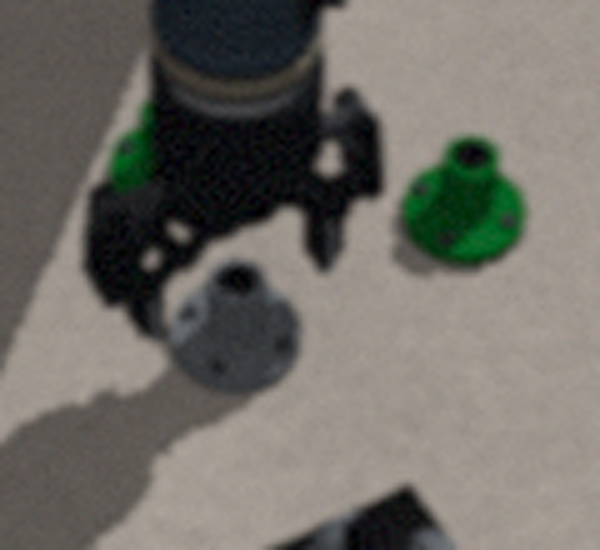

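View pics/r1_1.png

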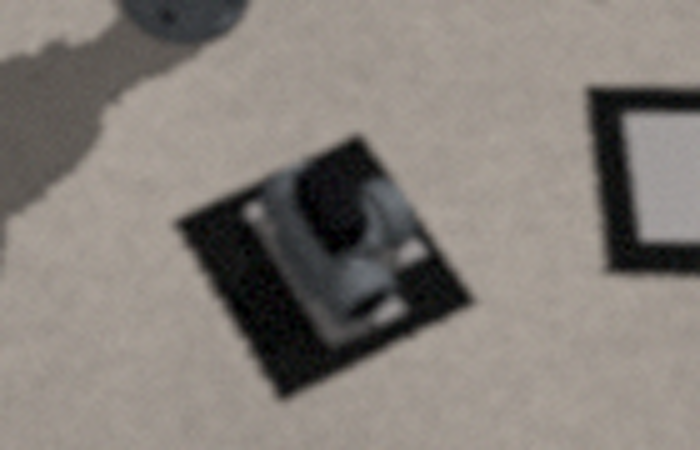

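The fingers straddle the stub, and the valve sits on its outline with the branch on the arm. Closing.

Request:
{"fn": "arm_command", "kwargs": {"rows": [[[2,0,-3],0,0],[[0,0,0],0,1],[[0,0,0],0,1],[[0,0,0],0,1],[[0,0,0],0,1],[[0,0,0],0,1],[[0,0,0],0,1],[[0,0,0],0,1]]}}

```text
t: 8.6
tcp_pos: [0.4591, 0.0845, 0.0306]
tool_rot: [0.989, 0.151, 0.0, 0.0]
force: [-0.6, -0.1, 5.8]
finger_gap: 0.338
```

```bash
python3 - <<'E'
from h import *
st()
snap("r2",[("top",225,180,110,100,5)])
E
```

```text
t 8.6 tcp [459.1  84.5  30.6] jaw deg -72.7 F [-0.6 -0.1  5.8] gap 0.338 q6 1.21
```

Request:
{"fn": "arm_command", "kwargs": {"rows": [[[0,0,35],0,1],[[0,0,35],0,1],[[15,-37,0],0,1],[[15,-37,0],0,1],[[15,-37,0],0,1],[[15,-37,0],0,1],[[15,-37,0],0,1],[[15,-37,0],0,1],[[15,-37,0],0,1],[[15,-37,0],0,1],[[16,-38,0],0,1],[[16,-38,0],0,1]]}}

```text
t: 10.15
tcp_pos: [0.6103, -0.288, 0.0987]
tool_rot: [0.989, 0.151, -0.001, -0.001]
force: [-0.1, -0.4, -2.2]
finger_gap: 0.338
```

Request:
{"fn": "arm_command", "kwargs": {"rows": [[[0,0,0],0,1],[[0,0,-20],0,1],[[0,0,-20],0,1],[[0,0,0],0,1]]}}

```text
t: 10.65
tcp_pos: [0.6084, -0.2848, 0.0566]
tool_rot: [0.988, 0.151, -0.003, -0.003]
force: [-0.3, 0.9, -3.5]
finger_gap: 0.338
```

```bash
python3 - <<'E'
from h import *
st()
snap("r3",[("scene",80,220,140,120,5)])
E
```

```text
t 10.65 tcp [ 608.4 -284.8   56.6] jaw deg -72.6 F [-0.3  0.9 -3.5] gap 0.338 q6 0.66
```

View pics/r3_0.png

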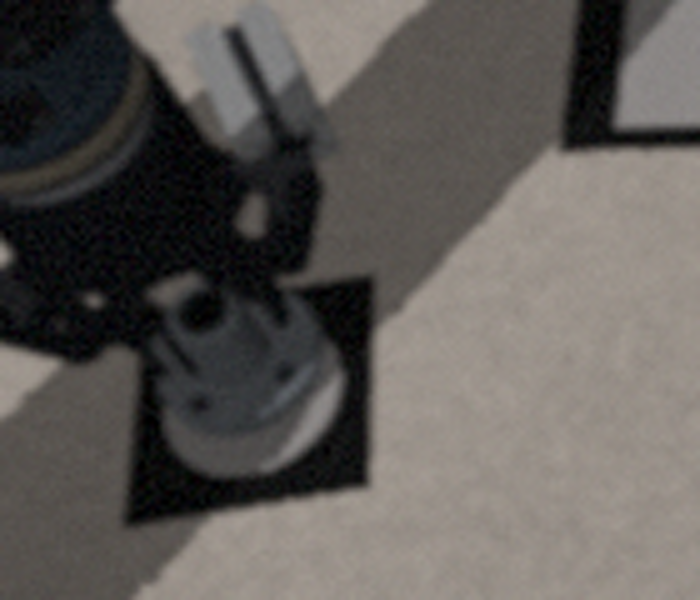

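The flange is just above the disc, slightly toward the robot. I'll correct by about (+2, −1) mm and lower it.

Request:
{"fn": "arm_command", "kwargs": {"rows": [[[2,-1,-12],0,1],[[0,0,-7],0,1],[[0,0,-3],0,1],[[0,0,-1],0,1],[[0,0,0],0,1],[[0,0,0],0,0.2],[[0,0,0],0,-0.3],[[0,0,0],0,-0.3],[[0,0,20],0,-0.4],[[0,0,45],0,-1],[[0,0,50],0,-1],[[0,0,0],0,-1]]}}

```text
t: 12.2
tcp_pos: [0.6163, -0.2906, 0.1594]
tool_rot: [0.989, 0.151, 0.005, 0.004]
force: [-0.0, -1.0, -1.1]
finger_gap: 1.002
```

```bash
python3 - <<'E'
from h import *
st()
E
```

```text
t 12.2 tcp [ 616.3 -290.6  159.4] jaw deg -72.6 F [-0.  -1.  -1.1] gap 1.002 q6 0.66
```

Request:
{"fn": "arm_command", "kwargs": {"rows": [[[-36,1,0],0.04,-1],[[-36,1,0],0,-1],[[-37,1,0],0,-1],[[-37,1,0],0,-1],[[0,0,-40],0,-1],[[0,0,-40],0,-1],[[0,0,-20],0,-1],[[0,0,0],0,-1],[[0,0,0],0,-1]]}}

```text
t: 13.32
tcp_pos: [0.4674, -0.2848, 0.0531]
tool_rot: [0.985, 0.171, 0.0, 0.001]
force: [0.1, 0.4, -0.2]
finger_gap: 1.002
```

```bash
python3 - <<'E'
from h import *
st()
snap("f1",[("scene",80,200,140,130,5)])
E
```

```text
t 13.32 tcp [ 467.4 -284.8   53.1] jaw deg -70.4 F [ 0.1  0.4 -0.2] gap 1.002 q6 0.48
```

View pics/f1_0.png

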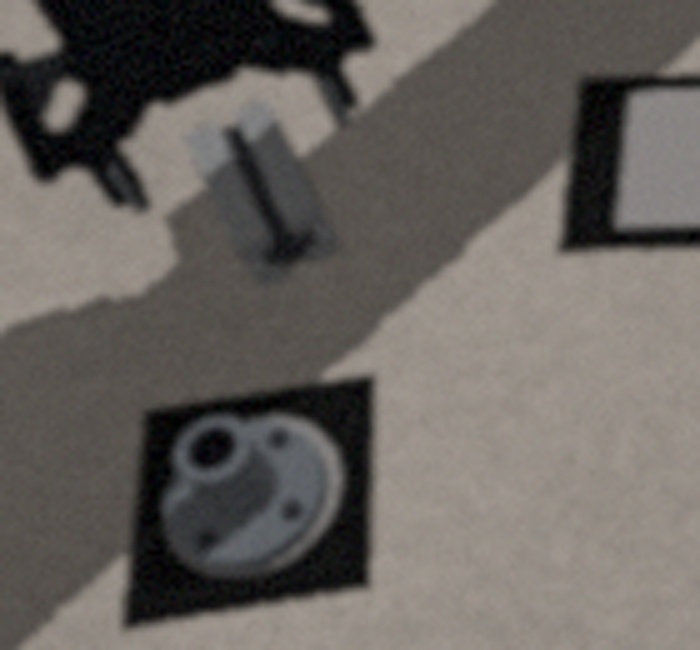

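The round flange lies on its disc, and the fingers straddle the profile evenly. Now down and close.

Request:
{"fn": "arm_command", "kwargs": {"rows": [[[0,0,-18],0,-1],[[0,0,-10],0,-1],[[0,0,0],0,-1],[[0,0,0],0,1],[[0,0,0],0,1],[[0,0,0],0,1],[[0,0,0],0,1],[[0,0,0],0,1],[[0,0,0],0,1],[[0,0,0],0,1]]}}

```text
t: 14.62
tcp_pos: [0.4672, -0.2847, 0.0249]
tool_rot: [0.985, 0.171, 0.0, 0.0]
force: [-0.9, 0.2, 5.1]
finger_gap: 0.46
```

```bash
python3 - <<'E'
from h import *
st()
E
```

```text
t 14.62 tcp [ 467.2 -284.7   24.9] jaw deg -70.4 F [-0.9  0.2  5.1] gap 0.46 q6 0.48
```

Request:
{"fn": "arm_command", "kwargs": {"rows": [[[0,0,25],0,1],[[0,0,25],0,1],[[0,27,0],-0.07,1],[[0,27,0],-0.07,1],[[1,27,0],-0.07,1],[[0,27,0],-0.07,1],[[0,27,0],-0.07,1],[[0,27,0],-0.07,1],[[0,26,0],-0.07,1],[[0,0,0],0,1],[[0,0,-20],0,1],[[0,0,0],0,1]]}}

```text
t: 16.12
tcp_pos: [0.4674, -0.0969, 0.0533]
tool_rot: [0.997, -0.074, -0.001, -0.0]
force: [-0.3, -0.3, -2.1]
finger_gap: 0.46
```

```bash
python3 - <<'E'
from h import *
st()
snap("f2",[("scene",150,180,140,110,5)])
E
```

```text
t 16.12 tcp [467.4 -96.9  53.3] jaw deg -98.4 F [-0.3 -0.3 -2.1] gap 0.46 q6 1.28
```

View pics/f2_0.png

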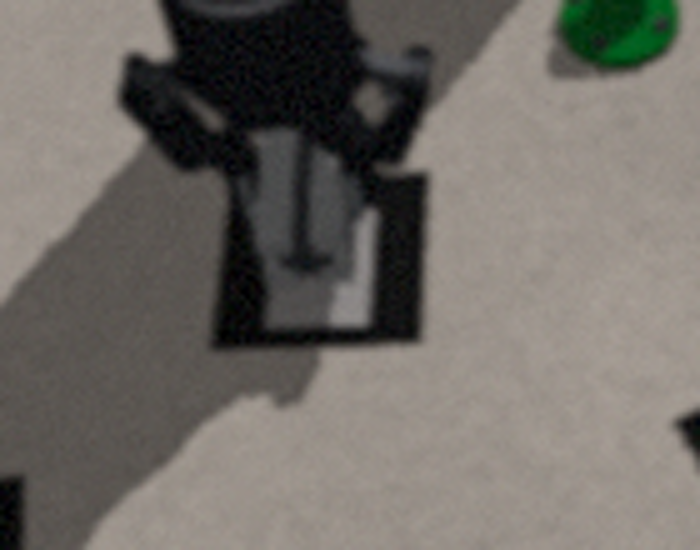

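The profile is aligned over its outline. Lower and release.

Request:
{"fn": "arm_command", "kwargs": {"rows": [[[1,0,-14],0,1],[[0,0,-8],0,1],[[0,0,-3],0,1],[[0,0,-1],0,1],[[0,0,0],0,1],[[0,0,0],0,-0.1],[[0,0,0],0,-0.5],[[0,0,0],0,-0.6],[[0,0,20],0,-0.7],[[0,0,45],0,-1],[[0,0,50],0,-1],[[0,0,0],0,-1]]}}

```text
t: 17.68
tcp_pos: [0.4712, -0.0974, 0.1467]
tool_rot: [0.997, -0.073, 0.004, 0.002]
force: [0.2, -0.6, -0.2]
finger_gap: 0.999
```

```bash
python3 - <<'E'
from h import *
st()
E
```

```text
t 17.68 tcp [471.2 -97.4 146.7] jaw deg -98.4 F [ 0.2 -0.6 -0.2] gap 0.999 q6 1.28
```

Request:
{"fn": "arm_command", "kwargs": {"rows": [[[0,41,0],0.02,-1],[[0,41,0],0.02,-1],[[0,41,0],0.02,-1],[[0,41,0],0.02,-1],[[0,41,0],0.02,-1],[[0,41,0],0.02,-1],[[0,41,0],0,-1],[[0,41,0],0,-1],[[0,41,0],0,-1],[[-1,42,0],0,-1],[[0,0,0],0,-1],[[0,0,0],0,-1]]}}

```text
t: 19.18
tcp_pos: [0.467, 0.3138, 0.1421]
tool_rot: [1.0, -0.013, -0.001, 0.001]
force: [-0.5, -0.7, 0.1]
finger_gap: 0.998
```

Request:
{"fn": "arm_command", "kwargs": {"rows": [[[0,0,-40],0,-1],[[0,0,-40],0,-1],[[0,0,-20],0,-1],[[0,0,-10],0,-1],[[0,0,0],0,-1],[[0,0,0],0,-1]]}}

```text
t: 19.92
tcp_pos: [0.4686, 0.3144, 0.0341]
tool_rot: [1.0, -0.014, 0.001, -0.0]
force: [-0.3, 0.6, 0.5]
finger_gap: 0.999
```

```bash
python3 - <<'E'
from h import *
st()
snap("s1",[("scene",310,150,140,120,5)])
E
```

```text
t 19.93 tcp [468.6 314.4  34.1] jaw deg -91.6 F [-0.3  0.6  0.5] gap 0.999 q6 1.99
```

View pics/s1_0.png

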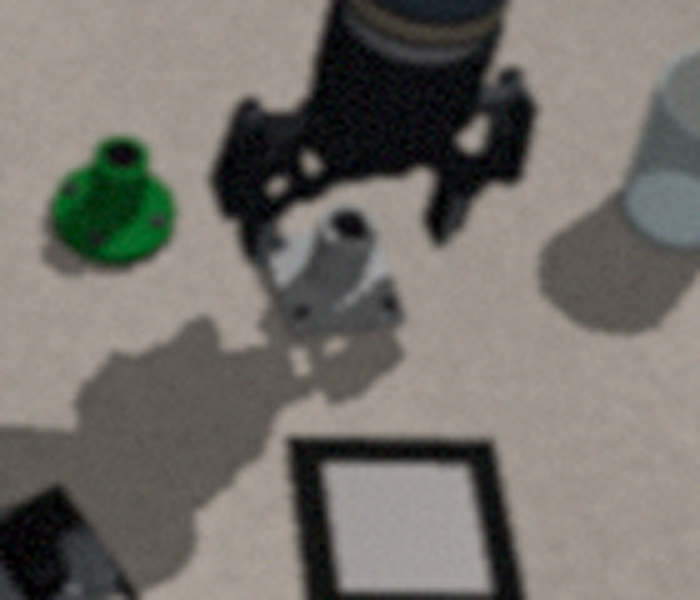

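The fingers straddle the square flange's stub, and both the beaker and the green flange are clear. Close, lift and carry by (+143, −13) mm, turning −0.18 rad.

Request:
{"fn": "arm_command", "kwargs": {"rows": [[[0,0,-3],0,0],[[0,0,0],0,1],[[0,0,0],0,1],[[0,0,0],0,1],[[0,0,0],0,1],[[0,0,0],0,1],[[0,0,0],0,1],[[0,0,0],0,1]]}}

```text
t: 20.98
tcp_pos: [0.4681, 0.3146, 0.0306]
tool_rot: [1.0, -0.014, 0.0, -0.0]
force: [-0.8, 0.2, 6.0]
finger_gap: 0.336
```

Request:
{"fn": "arm_command", "kwargs": {"rows": [[[0,0,25],0,1],[[0,0,25],0,1],[[28,-2,0],-0.04,1],[[29,-3,0],-0.04,1],[[29,-3,0],-0.04,1],[[29,-3,0],-0.03,1],[[28,-2,0],-0.03,1],[[0,0,0],0,1],[[0,0,-20],0,1],[[0,0,0],0,1],[[0,0,0],0,1]]}}

```text
t: 22.35
tcp_pos: [0.6097, 0.3016, 0.0594]
tool_rot: [0.995, -0.103, -0.001, 0.0]
force: [0.1, -0.2, -2.1]
finger_gap: 0.341
```

```bash
python3 - <<'E'
from h import *
st()
snap("s2",[("scene",310,170,140,120,5)])
E
```

```text
t 22.35 tcp [609.7 301.6  59.4] jaw deg -101.8 F [ 0.1 -0.2 -2.1] gap 0.341 q6 2.07
```

View pics/s2_0.png

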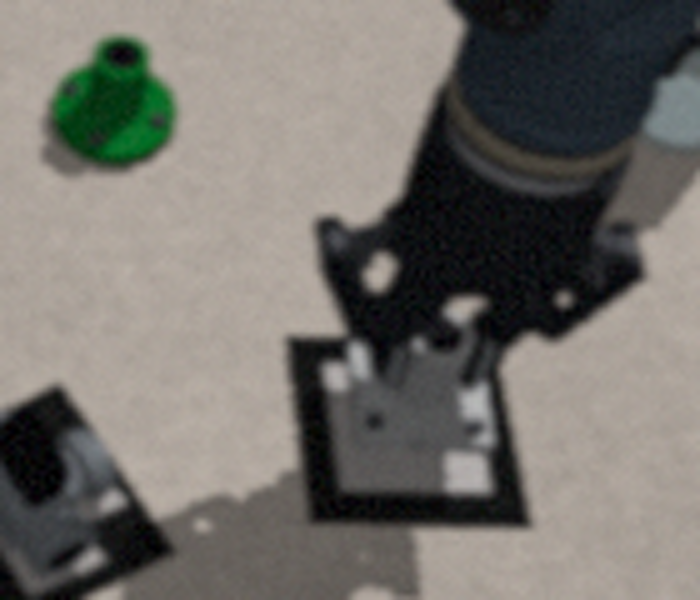

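The flange is over its outline with edges parallel. Lower and release.

Request:
{"fn": "arm_command", "kwargs": {"rows": [[[2,0,-14],0,1],[[0,0,-8],0,1],[[0,0,-3],0,1],[[0,0,-1],0,1],[[0,0,0],0,1],[[0,0,0],0,0.2],[[0,0,0],0,-0.3],[[0,0,0],0,-0.3],[[0,0,20],0,-0.4],[[0,0,45],0,-0.8],[[0,0,50],0,-0.8],[[0,0,30],0,-0.8]]}}

```text
t: 23.9
tcp_pos: [0.6144, 0.302, 0.1842]
tool_rot: [0.995, -0.103, 0.003, -0.001]
force: [0.5, 0.0, 0.5]
finger_gap: 0.898
```

Request:
{"fn": "arm_command", "kwargs": {"rows": [[[-35,-35,10],0,-0.8],[[-35,-35,10],0,-0.8],[[-35,-35,10],0,-0.8],[[-35,-35,10],0,-0.8],[[-35,-35,10],0,-0.8],[[0,-40,10],0,-0.8],[[0,-40,10],0,-0.8],[[0,0,0],0,-0.8],[[0,0,0],0,-0.8]]}}

```text
t: 25.02
tcp_pos: [0.4379, 0.0468, 0.25]
tool_rot: [0.995, -0.104, 0.001, -0.0]
force: [-0.3, 0.2, -0.4]
finger_gap: 0.902
```

```bash
python3 - <<'E'
from h import *
st()
snap("e1",[("top",165,130,280,130,2.8),("scene",90,180,350,160,2.2),("scene",90,200,160,130,4.8),("scene",270,220,160,90,4.8)])
E
```

```text
t 25.02 tcp [437.9  46.8 250. ] jaw deg -101.9 F [-0.3  0.2 -0.4] gap 0.902 q6 1.63
```

View pics/e1_0.png

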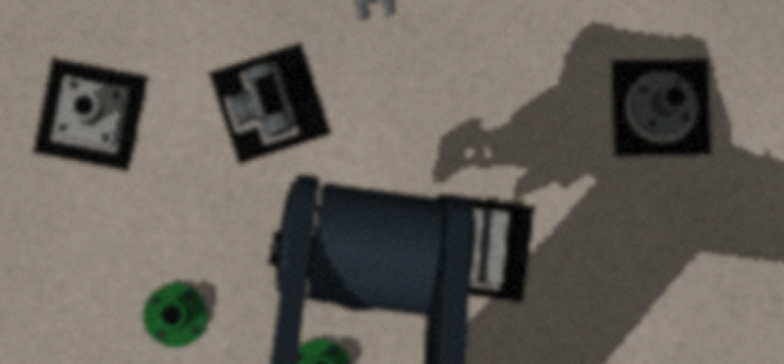

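View pics/e1_2.png

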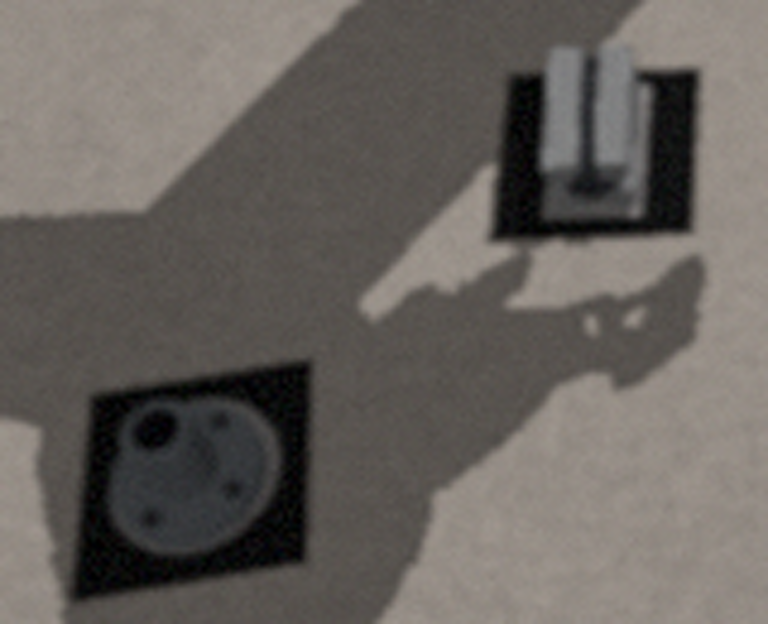

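View pics/e1_3.png

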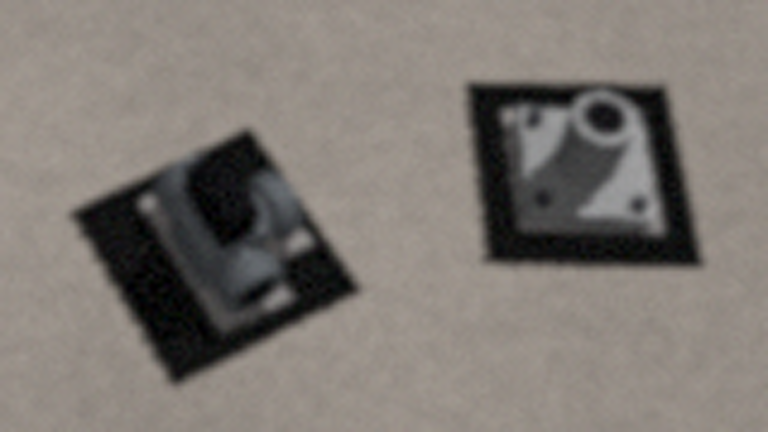

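All four parts lie on their mats. In the top crop the valve seems a little off toward +x, so I'll measure the final positions.

```bash
python3 - <<'E'
from h import *
t=cv2.imread("pics/top_e1.png")
cv2.imwrite("pics/e2a.png",cv2.resize(t[140:200,170:290],None,fx=6.6,fy=6.6,interpolation=cv2.INTER_CUBIC))
im=t[140:200,375:425].astype(float)*2
cv2.imwrite("pics/e2b.png",cv2.resize(np.clip(im,0,255).astype(np.uint8),None,fx=8,fy=8,interpolation=cv2.INTER_CUBIC))
E
```

```text
(no output)
```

View pics/e2a.png

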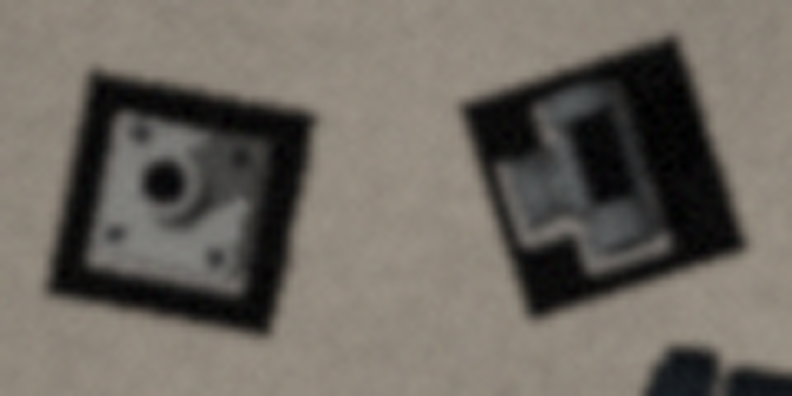

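View pics/e2b.png

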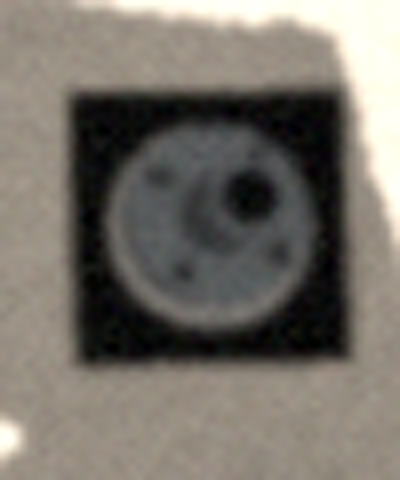

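```bash
python3 - <<'E'
from h import *
k=lambda o,s,p:(np.array(p)+.5)/s-.5+o
T=lambda x,y:k((170,140),6.6,(x,y)); R=lambda x,y:k((375,140),8,(x,y))
S=lambda x,y:k((270,220),4.8,(x,y)); S2=lambda x,y:k((90,200),4.8,(x,y))
def p(l,n,q,z,tgt): w=1000*plane(n,q,z)[:2]; print(l,n,np.round(w,1),"err",np.round(w-tgt,1))
sq,rd,te,pr=[np.array(v) for v in((611.7,301.7),(611.4,-287.3),(620.7,116.8),(468.6,-96.8))]
p("sq hole","top",T(165,181),.053,sq);p("sq hole","scene",S(604,117),.053,sq)
p("rd hole","top",R(249,195),.053,rd);p("rd hole","scene",S2(156,430),.053,rd)
p("grip","top",T(604,152),.063,te);p("grip","scene",S(222,193),.063,te)
w=[1000*plane("top",T(*q),.033)[:2] for q in[(578,94),(627,236)]]
print("run ends",np.round(w),np.mean(w,0)-te,np.degrees(np.arctan2(*(w[0]-w[1])[::-1])))
w=[1000*plane("scene",S2(*q),.043)[:2] for q in[(590,52),(588,176)]]
print("profile",np.round(w),np.mean(w,0)-pr,np.degrees(np.arctan2(*(w[0]-w[1])[::-1])))
E
```

```text
sq hole top [612.4 301.2] err [ 0.7 -0.5]
sq hole scene [612.5 301.7] err [ 0.8 -0. ]
rd hole top [ 613.7 -288. ] err [ 2.3 -0.7]
rd hole scene [ 613.6 -288. ] err [ 2.2 -0.7]
grip top [620.7 116.2] err [-0.  -0.6]
grip scene [624.7 116.5] err [ 4.  -0.3]
run ends [[651. 127.]
 [590. 107.]] [-0.40245873  0.34774432] 18.13341281162133
profile [[436. -92.]
 [511. -98.]] [4.91140249 1.42551871] 175.1972496618248
```

All four are within about 5 mm and 4° of their outlines. Handing in.

```bash
python3 - <<'E'
from h import *
b=cv2.absdiff(cv2.imread("pics/scene0.png")[155:205,430:475],cv2.imread("pics/scene_e1.png")[155:205,430:475]);print("beaker diff",b.mean())
st(); print(manip.sign_off())
E
```

```text
beaker diff 7.38725925925926
t 25.12 tcp [437.7  47.4 249.4] jaw deg -101.8 F [0.7 0.3 0.4] gap 0.901 q6 1.63
the job is handed in; nothing more can be done
None
```

```bash
python3 - <<'E'
import cv2,numpy as np
a=cv2.imread("pics/scene0.png");b=cv2.imread("pics/scene_e1.png")
print("bare bench noise",cv2.absdiff(a,b)[330:380,430:475].mean())
g=lambda i:cv2.GaussianBlur(i[150:210,425:480],(0,0),1.5).astype(np.float32).mean(2)
print("shift px",cv2.phaseCorrelate(g(a),g(b)))
E
```

```text
bare bench noise 8.668444444444445
shift px ((-0.0560169681737861, -0.0013671035695388412), 0.9972813130749596)
```

I put all four parts on their matching mats, let go of them and handed the job in at 25.1 s. No verdict comes back from the hand-in. The arm was parked clear of everything with the gripper open.

| Part | Offset from outline centre (limit 12 mm) | Turn |
|---|---|---|
| Square flange | about 1 mm | edges look parallel; not measured after release |
| Round flange | about 2.4 mm | not judged |
| Valve | 0–4 mm | about 1° off; branch on the side arm |
| Profile piece | about 5 mm | about 3.5° off (limit about 14°) |

- **Valve:** the two cameras disagreed. The top view put it within 1 mm and the scene view 4 mm off in x, probably because the side of the black grip blends with its top there.
- **Profile piece:** this was checked in the scene view only, because the arm partly hid it from above. The slot measured 75 mm instead of 72 mm, so part of that 5 mm is probably reading error.
- **Beaker:** it did not move. The image shift was 0.06 pixels, and the remaining difference was no more than the noise on the bare bench.
- **Forces and look-alikes:** wrist forces stayed around 6 N or less in every reading. I did not touch the green flanges or the tools.

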